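Find and hold the heavy side of a bandsaw wheel

ROBOT

A 6-joint arm with a two-finger parallel gripper is mounted at the origin on the work surface. World frame = base frame: x ahead of the robot, y to its left, z up, the work surface at z = 0. Lengths are in m, angles in degrees, forces in N, time in s.
With the tool pointing down it reaches from about 0.375 to 0.9 m from the base axis. Payload 3.1 kg.
Tool frame: the origin (TCP) lies between the finger pads; the fingertips stand 19 mm ahead of it and the grasp point (between the pads) is the TCP; z points along the fingers, x is the direction in which the jaws open and shut, and the axes are right-handed (so a half turn about z gives the same grasp; the last joint's range is limited). The gripper opens to 87 mm and grips with 3 to 60 N. Pads are 19 mm wide; open, the fingers measure 117 mm over their backs; the gripper's body (75 mm by 190 mm) begins 51 mm behind the grasp point.
Start: joints at [-86.03, 30.224, 82.088, -0, 67.689, -10.227], TCP at [0.153, -0.606, 0.242] pointing down, gripper open.
Joint ranges: [-176.69, 176.69], [-43.24, 126.21], [12.49, 139.97], [-82, 262], [0, 151.66], [-163.58, 163.58]. Speed limits (degrees/s): [159.86, 159.86, 180, 180, 180, 180].

INTERFACE

Orientations are given as a 3x3 rotation matrix whose columns are the frame's x, y, z axes.
In Python, from rig import read_state, capture, camera_info, hand_in, spot_in, silhouettes gives the robot as it stands.
- The arm moves only by the shell command python3 -m jog 'ROWS'. ROWS is text: rows parted by semicolons, each of 7 numbers parted by spaces: the shift along the tool's x, y, z in m, then the turn, a rotation vector about the tool's x, y, z in degrees, then the opening, from 0 (shut) to 1 (fully open). A call has 1 to 8 rows; each row is the pose to reach, as a shift and turn from the pose commanded when the call began, along the tool's axes at that moment; what a row does not reach only later rows make up. A row lasts 1/8 s, in which the tool goes at most 62.5 mm and 10.7 degrees, less where a joint would pass 70% of its speed; a pose out of reach is approached as far as the arm can. A call with a gripper value outside its range is refused whole. The fingers move at their own pace and stop on an object; the grip force is fixed at half the most. Time passes only in rows, so rows that repeat a pose let the fingers close. It gives the time, the measured TCP pose, the force and the opening at its end, in the units of the state.
- read_state(): the state, without advancing time (a new reading comes with each control period).
- capture(name): name is "scene" or "top"; returns (picture, depth): 480x640x3 uint8, red, green, blue; 480x640 float32, m along the optical axis (not along the pixel's ray), 0 where there is no reading.
- camera_info(name): a dict with "vfov" (degrees; the focal length in pixels is half the picture's height over the tangent of half this angle, whatever the lens; pixels are square), "cx", "cy" (the principal point, pixels), "R" (3x3) and "t" (3): a world point X has camera coordinates R X + t. Camera axes: x right, y down, z forward; pixel columns grow to the right and rows downward; lengths in m; the calibration is good to about 2 mm. A picture is of the moment at which its call begins. camera_info takes no time and is no camera call.
- hand_in(): hands the job in, once; it reports no verdict.
Trained networks look in the newest picture that a camera, given by its name, has taken for a name from the list of things; names that differ only in an ending like _2 or _b are one class to them, and where a whole thing is asked for, a point or a joint stands for the part that bears it (a point fixed in the world has none). Each returns a list of dicts, best first, with "score" (0 to 1); they miss things now and then, are a little off and sometimes report something else, mostly with a low value. They report only what shows in the picture. A call takes as long as a camera call. They do not tell look-alikes from the thing itself.
- spot_in(label, camera): "centre" ([x, y, z] in m, in world coordinates, good to about 4 mm: the middle of the surface that is visible of it).
- silhouettes(label, camera): "region" (480x640 bool, what is visible of it).
The state is a dict: "time_s": time; "joint_positions": joint angles; "qvel": joint speeds; "tau": joint torques, N m; "position": TCP position; "tcp_rot": TCP orientation; "force": force on the tool from outside, world axes, zero at the start; "moment": the same for the moment, N m; "opening": opening from 0.0 (shut) to 1.0 (fully open).
Only numpy, scipy, OpenCV 4.12 (cv2) and the standard library are available. Lean on these libraries where they do the work, as an engineer would, in place of code of your own. Each camera call takes 0.05 s, during which the arm holds its last target.

TASK

This cast bandsaw wheel is out of balance and I want to chalk its light side. Draw out the batten that locks its spokes and lay it on the bench, then turn the wheel by its rim to feel out which side is heavy, and hold the rim still in the gripper with the heavy side straight down; finish while still holding it. Leave everything else on the bench where it is.

Things in the scene. Friction and masses are not known exactly. Their poses are not given: they have to be found in the camera images.
- wheel_centre (a point): centre of the bandsaw wheel; x = its level axle, pointing from the robot's side into the stand, z = up. The wheel stands upright: cast aluminium, 200 mm across, rim 24 mm wide along the axle and 16 mm deep (84 to 100 mm from the axle) with a thin tyre, five spokes 14 mm wide and thinner than the rim. One side of it is heavier, hidden in the casting: 0.10 to 0.18 N m when level with the axle
- wheel (a joint): angle of the wheel, rad, endless; grows clockwise seen from the robot's side (top moves towards -y of wheel_centre). At 0 a spoke with a small cast pad points up. The heavy side lies elsewhere on the wheel every time. Bearing drag 0.06 N m plus 0.05 N m per rad/s: let go, the wheel rolls down in about 2 s and stops with its heavy side 19 to 37 degrees short of the bottom; near the very top it may stay put
- stand: steel stand bolted to the bench; origin on the bench under the wheel's centre, which is 165 mm up; axes as wheel_centre. Base plate 12 mm thick, 200 mm wide, from 30 mm before to 120 mm behind the wheel's mid-plane; legs and a bearing housing 50 mm across begin 24 mm behind that plane. Nothing stands near the upper half of the rim. The axle nut sticks out 36 mm in front
- batten_grip (a point): point on the pine batten (176 x 18 x 18 mm, 45 g) that lies level through the spokes and locks the wheel: on its centre line, 18 mm from its near end, 70 mm from its middle; x along it towards the stand, z up. It starts 90 mm above the bench, some 68 mm before the wheel's mid-plane; the far end is in a steel channel behind the wheel. Drawn straight out by 110 mm it is free
- hammer: hammer, 280 mm long, lying flat; origin midway along it, on the bench; leave it alone
- tape: tape measure, 68 x 36 mm, 62 mm tall, standing on edge; origin at the middle of its underside; leave it alone
- knife: utility knife, 170 mm long, 16 mm thick, lying flat; origin near its middle, on the bench; leave it alone
- square: try square: a 115 mm stock and a 160 mm steel blade at right angles, lying flat, 18 mm thick; origin at the middle of the stock, on the bench, x along the blade; leave it alone
- grease: round tin, 70 mm across, 50 mm tall, beside the stand; origin at the middle of its underside; leave it alone
- bearing: ball bearing, 47 mm across, 14 mm tall, lying flat beside the stand; origin at the middle of its underside; leave it alone
- spanner: spanner, 190 mm long, lying flat beside the stand; origin midway along it, on the bench; leave it alone
- glue: glue bottle, 64 mm across, 190 mm tall, standing; origin at the middle of its underside; leave it alone
There are look-alikes about, which are no part of the job. Leave any green or orange look-alike of the part that bears batten_grip alone.

How it is judged (in metres and radians):
On the way, in this order (a step that is already met when the one before it is completed fails the run):
1. the batten is out of the wheel, lying on the bench and let go (height (world z) of batten_grip below 0.025 m and angle between batten_grip's own x axis and vertical above 1.45 rad and horizontal distance between batten_grip and wheel_centre above 0.13 m and contact force between batten and wheel below 0.05 N and contact force between batten and the fingers below 0.05 N), for 0.2 s.
2. the wheel is turned by the gripper (contact force between the fingers and wheel above 1 N and (velocity of joint wheel above 0.05 rad/s or velocity of joint wheel below -0.05 rad/s)), for 0.1 s.
At the end, for the whole second after the job is handed in: The rim is between the fingers (grasp point within 108 mm of the wheel's centre, 4 N or more), the wheel still (under 0.05 rad/s), its heavy side within 14 degrees of straight down; the batten lies on the bench, its grip point over 130 mm from the wheel's centre, touching neither wheel nor robot (z of dense_c0 in the frame of wheel_centre below -0.0894 m and velocity of joint wheel between -0.05 and 0.05 rad/s and contact force between the fingers and wheel above 4 N and distance between the grasp point and wheel_centre below 0.108 m and height (world z) of batten_grip below 0.025 m and angle between batten_grip's own x axis and vertical above 1.45 rad and horizontal distance between batten_grip and wheel_centre above 0.13 m and contact force between batten and wheel below 0.05 N and contact force between batten and the arm below 0.05 N); the arm keeps its last pose, push and grip.
It fails at once if another thing on the bench is shifted by more than 30 mm (distance of any of hammer, tape, knife, square, grease, bearing, spanner, glue from where it was at the start of the episode above 0.03 m).
It also fails if it takes over 67 s, if anything falls off the work surface, if the arm or the gripper's body presses on something with over 40 N, if the wrist force passes 120 N, or if a joint passes its speed limit or range.

## Working session

There is one attempt and no reset: what is moved stays moved. The work goes in short steps, Python scripts to look and compute and a shell command to move; the robot and the scene stay as the last step left them, time stands still between calls to the robot, and variables do not carry over. Pictures are saved under pics/ and viewed, and the job is handed in when it is done.

```bash
ls; mkdir -p pics
python3 - <<'E'
from rig import *
import cv2,numpy as np
for n in ("scene","top"):
    p,d=capture(n); cv2.imwrite(f"pics/{n}0.png",p[:,:,::-1]); np.save(f"pics/{n}0.npy",d)
    print(n,camera_info(n))
    for l in ("batten_grip","wheel","stand"):
        print(l,[(np.round(r['centre'],3).tolist(),round(r['score'],2)) for r in spot_in(l,n)])
s=read_state();print(s)
E
```

```text
pics
scene {'vfov': 53.921868086077666, 'cx': 325.3476716071811, 'cy': 236.75016406780108, 'R': array([[ 0.11705285,  0.99304054,  0.01300475],
       [ 0.73889065, -0.07833088, -0.66925696],
       [-0.66358062,  0.08794752, -0.74291722]]), 't': array([ 0.00725643, -0.34201565,  1.63040316])}
batten_grip [([0.308, 0.218, 0.015], 0.8), ([0.3, -0.223, 0.019], 0.79), ([0.693, 0.024, 0.1], 0.5), ([0.395, -0.011, 0.022], 0.5)]
wheel [([0.637, 0.003, 0.196], 0.65), ([0.674, 0.01, 0.099], 0.16)]
stand [([0.672, 0.008, 0.099], 0.95)]
top {'vfov': 49.01983081024706, 'cx': 318.939089148354, 'cy': 236.56002114947992, 'R': array([[-3.45567164e-02, -9.99402733e-01, -1.03555677e-04],
       [-9.78143133e-01,  3.38428736e-02, -2.05160110e-01],
       [ 2.05041079e-01, -6.98836747e-03, -9.78728419e-01]]), 't': array([-0.06459579,  0.56733104,  1.57001691])}
batten_grip [([0.301, 0.221, 0.019], 0.91), ([0.427, -0.004, 0.018], 0.59)]
wheel [([0.628, 0.014, 0.191], 0.96)]
stand [([0.627, 0.016, 0.117], 0.95)]
{'time_s': 0.4, 'joint_positions': array([-8.60293140e+01,  3.02339745e+01,  8.20957292e+01,  8.49449363e-04,
        6.76884996e+01, -1.02273359e+01]), 'qvel': array([ 0.05337978, -0.0413945 , -0.1283775 ,  0.06871888, -0.02076742,
        0.10850581]), 'tau': array([-5.39170014e-04, -4.39503980e+01, -1.76655793e+01,  6.33105123e-02,
        5.30928571e-02, -7.30794591e-05]), 'position': array([ 0.15332125, -0.60580014,  0.24139132]), 'tcp_rot': array([[ 2.45268456e-01, -9.69455200e-01, -8.31713006e-06],
       [-9.69455150e-01, -2.45268447e-01,  3.17893882e-04],
       [-3.10223807e-04, -6.99062573e-05, -9.99999949e-01]]), 'force': array([-0.679454  ,  1.17864456, -0.36233998]), 'moment': array([ 0.04433354,  0.02487408, -0.01994629]), 'opening': 1.0004121793065506}
```

View pics/scene0.png

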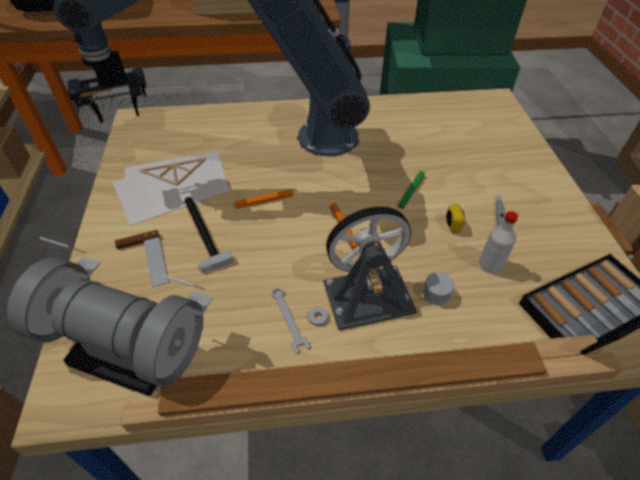

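View pics/top0.png

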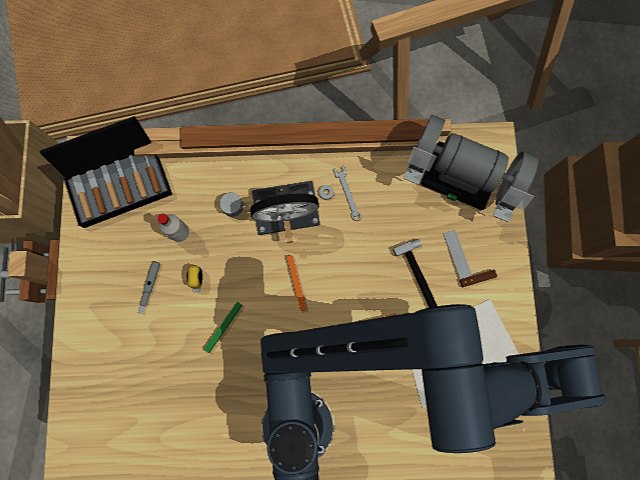

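The top view shows the wheel at about (285,208) with the pine batten's near end sticking out at (289,235). An orange look-alike lies right in front at (296,283), with a green one at (222,327). I'll zoom in to measure.

```bash
cat > h.py <<'E'
import numpy as np,cv2
from rig import *
def K(n):
    c=camera_info(n); f=240/np.tan(np.radians(c['vfov']/2)); return c,f
def cloud(n,d):
    c,f=K(n); v,u=np.mgrid[:480,:640]
    P=np.stack([(u-c['cx'])/f*d,(v-c['cy'])/f*d,d],-1)
    return (P-c['t'])@c['R']
def proj(n,X):
    c,f=K(n); q=c['R']@np.array(X)+c['t']; return f*q[0]/q[2]+c['cx'],f*q[1]/q[2]+c['cy']
E
python3 - <<'E'
from h import *
for n,b in (("top",(240,150,350,320)),("scene",(300,180,460,340))):
    p=cv2.imread(f"pics/{n}0.png"); x0,y0,x1,y1=b
    k=min(800/(x1-x0),600/(y1-y0)); cv2.imwrite(f"pics/{n}0z.png",cv2.resize(p[y0:y1,x0:x1],None,fx=k,fy=k,interpolation=cv2.INTER_CUBIC))
W=cloud("top",np.load("pics/top0.npy"))
for v in range(222,246,2): print(v,[tuple(np.round(W[v,u],3).tolist()) for u in (284,287,290,293)])
# rim top
m=(W[...,2]>0.24)&(W[...,2]<0.28)&(W[...,0]>.55)&(W[...,0]<.75)&(abs(W[...,1])<.15)
P=W[m];print(len(P),P.mean(0),P.min(0),P.max(0))
S=cloud("scene",np.load("pics/scene0.npy"))
m=(S[...,2]>0.2)&(S[...,2]<0.28)&(S[...,0]>.55)&(S[...,0]<.75)&(abs(S[...,1])<.15)
P=S[m];print(len(P),P.mean(0),P.min(0),P.max(0))
E
```

```text
222 [(0.604, 0.02, 0.104), (0.604, 0.011, 0.103), (0.625, 0.006, 0.016), (0.626, -0.003, 0.008)]
224 [(0.597, 0.02, 0.106), (0.596, 0.011, 0.108), (0.62, 0.007, 0.005), (0.62, -0.003, 0.007)]
226 [(0.592, 0.021, 0.101), (0.592, 0.012, 0.1), (0.612, 0.007, 0.011), (0.613, -0.003, 0.009)]
228 [(0.587, 0.021, 0.097), (0.585, 0.012, 0.104), (0.605, 0.007, 0.013), (0.606, -0.002, 0.009)]
230 [(0.6, 0.026, 0.011), (0.578, 0.012, 0.106), (0.58, 0.003, 0.098), (0.601, -0.002, 0.004)]
232 [(0.596, 0.027, -0.002), (0.575, 0.013, 0.091), (0.574, 0.003, 0.098), (0.594, -0.002, 0.003)]
234 [(0.59, 0.028, -0.005), (0.567, 0.012, 0.103), (0.566, 0.003, 0.104), (0.59, -0.001, -0.006)]
236 [(0.581, 0.027, 0.009), (0.56, 0.012, 0.106), (0.561, 0.003, 0.102), (0.581, -0.002, 0.002)]
238 [(0.577, 0.028, -0.006), (0.554, 0.012, 0.103), (0.555, 0.004, 0.097), (0.575, -0.001, 0.002)]
240 [(0.57, 0.028, 0.001), (0.548, 0.012, 0.103), (0.549, 0.004, 0.096), (0.569, -0.001, 0.0)]
242 [(0.563, 0.028, 0.0), (0.545, 0.013, 0.089), (0.547, 0.005, 0.077), (0.562, -0.001, -0.001)]
244 [(0.558, 0.028, -0.007), (0.557, 0.019, -0.004), (0.556, 0.009, -0.002), (0.555, -0.001, 0.003)]
439 [0.62907722 0.01638123 0.25771998] [ 0.61115811 -0.05381426  0.24007432] [0.64887947 0.08866122 0.27255109]
1221 [0.63430528 0.00639148 0.24189793] [ 0.60824335 -0.07785099  0.20008385] [0.6753754  0.1103821  0.26898816]
```

View pics/top0z.png

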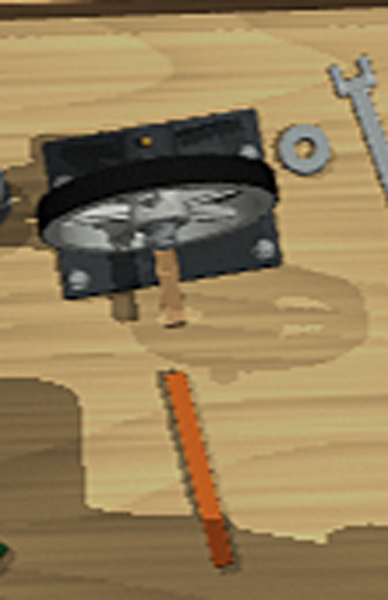

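View pics/scene0z.png

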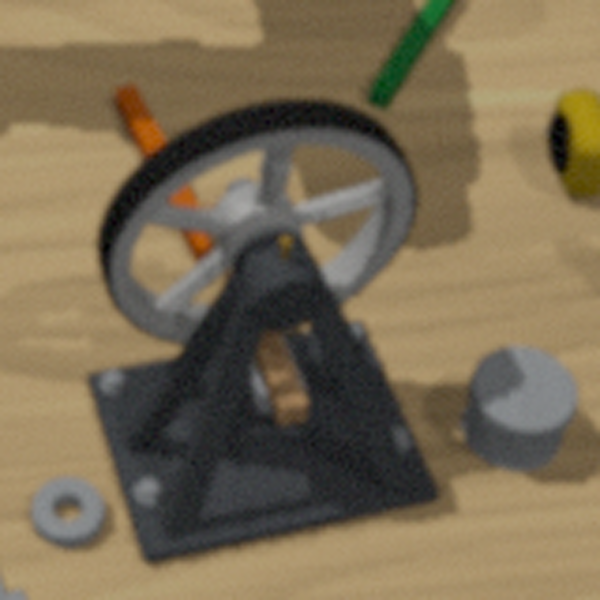

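```bash
cat > fit.py <<'E'
from h import *
from scipy.optimize import least_squares
def run(suf):
    T=cloud("top",np.load(f"pics/top{suf}.npy"));S=cloud("scene",np.load(f"pics/scene{suf}.npy"))
    Ps=[]
    for n,W in (("top",T),("scene",S)):
        im=cv2.imread(f"pics/{n}{suf}.png").max(2)
        m=(W[...,2]>0.18)&(W[...,2]<0.28)&(W[...,0]>.5)&(W[...,0]<.75)&(abs(W[...,1]-.01)<.15)&(im<60)
        m=cv2.erode(m.astype(np.uint8),np.ones((2,2)))>0
        Ps.append(W[m]);print(n,m.sum())
    P=np.vstack(Ps)
    def r(p):
        x,y,yaw,z=p;a=np.array([np.cos(yaw),np.sin(yaw)])
        q=P[:,:2]-[x,y];s=q@a;l=q@[-a[1],a[0]]
        rad=np.hypot(l,P[:,2]-z)
        return np.r_[(rad-.1),np.maximum(abs(s)-.012,0)*2, .02*s]
    for y0 in (-.2,0,.2):
        o=least_squares(r,[.63,.01,y0,.165],loss='soft_l1',f_scale=.003);print(np.round(o.x,4),np.degrees(o.x[2]),o.cost)
run("0")
E
python3 fit.py
python3 - <<'E'
from h import *
# batten top face points / base plate
W=cloud("top",np.load("pics/top0.npy"))
m=np.zeros((480,640),bool);m[222:244,278:300]=1
m&=(W[...,2]>.09)&(W[...,2]<.112)&(W[...,0]<.6)
P=W[m];print(len(P),P[:,0].min(),np.median(P[:,2]))
vx,vy,x,y=cv2.fitLine(P[:,:2].astype(np.float32),cv2.DIST_L2,0,.01,.01).ravel();print(np.degrees(np.arctan2(vy,vx)),x,y, P[:,1].min(),P[:,1].max())
for l in ("hammer","tape","knife","square","grease","bearing","spanner","glue"):
    print(l,[(np.round(r['centre'],3).tolist(),round(r['score'],2)) for r in spot_in(l,"top")][:2])
p=cv2.imread("pics/top0.png")
for k in ([0.63,.01,.265],): print(proj("top",k))
E
```

```text
top 553
scene 516
[0.6365 0.017  0.129  0.1652] 7.388939348227106 0.05674720565185349
[0.6365 0.017  0.129  0.1652] 7.388831595048958 0.056747205657602044
[0.6365 0.017  0.129  0.1652] 7.389642623614948 0.056747205653987984
110 0.5439115873778176 0.10093057703382817
7.0257616 0.57139647 0.010181408 -3.1006520040996385e-05 0.02099269296260574
hammer [([0.473, -0.382, 0.025], 0.81)]
tape [([0.45, 0.301, 0.057], 0.73), ([0.469, -0.524, 0.011], 0.47)]
knife [([0.436, 0.452, 0.018], 0.85)]
square [([0.468, -0.528, 0.009], 0.93)]
grease [([0.675, 0.192, 0.05], 0.95), ([0.714, -0.112, 0.015], 0.7)]
bearing [([0.719, -0.111, 0.014], 0.42)]
spanner [([0.717, -0.179, 0.007], 0.66)]
glue [([0.59, 0.351, 0.123], 0.68)]
(np.float64(283.69868387693015), np.float64(198.92847398607933))
```

The fit puts the wheel centre at (0.6365, 0.017, 0.165) with 7.4° of yaw, and the batten line agrees at 7.0°. Next I'll compute the pre-grasp pose, with the tool tilted 20° so the gripper body clears the axle nut.

```bash
cat >> h.py <<'E'
from scipy.spatial.transform import Rotation as Ro
YAW=np.radians(7.4); F=np.array([np.cos(YAW),np.sin(YAW),0]); L=np.array([-F[1],F[0],0]); C=np.array([.6365,.017,.165])
def Rt(tilt, yaw=7.4):
    y=np.radians(yaw);t=np.radians(tilt);f=np.array([np.cos(y),np.sin(y),0]);l=np.array([-f[1],f[0],0])
    z=np.sin(t)*f-np.array([0,0,np.cos(t)]);x=-l
    return np.stack([x,np.cross(z,x),z],1)
def rel(p,R):
    s=read_state();R0=s['tcp_rot']
    print("shift",np.round(R0.T@(np.array(p)-s['position']),4),"rot",np.round(np.degrees(Ro.from_matrix(R0.T@R).as_rotvec()),2))
E
python3 - <<'E'
from h import *
rel([.5,-.05,.24],Rt(20)); rel([.5633,.009,.22],Rt(20))
E
```

```text
shift [-0.4539 -0.4724  0.0016] rot [19.98  1.18  6.73]
shift [-0.4956 -0.5483  0.0216] rot [19.98  1.18  6.73]
```

```bash
python3 -m jog '-0.454 -0.472 0 20 1.2 6.7 1;-0.454 -0.472 0 20 1.2 6.7 1;-0.454 -0.472 0 20 1.2 6.7 1;-0.454 -0.472 0 20 1.2 6.7 1;-0.454 -0.472 0 20 1.2 6.7 1;-0.454 -0.472 0 20 1.2 6.7 1;-0.454 -0.472 0 20 1.2 6.7 1;-0.454 -0.472 0 20 1.2 6.7 1'
python3 - <<'E'
from h import *
rel([.5633,.009,.22],Rt(20))
E
```

```text
time_s: 1.8
position: [0.4186, -0.1802, 0.2421]
tcp_rot: [[0.128, -0.931, 0.341], [-0.992, -0.121, 0.043], [0.002, -0.343, -0.939]]
force: [2.1, -0.3, -0.8]
opening: 1.001
shift [-0.1691 -0.15    0.0781] rot [-0.08 -0.09 -0.  ]
```

```bash
python3 -m jog '-0.169 -0.15 0.078 0 0 0 1;-0.169 -0.15 0.078 0 0 0 1;-0.169 -0.15 0.078 0 0 0 1;-0.169 -0.15 0.078 0 0 0 1;-0.169 -0.15 0.078 0 0 0 1;-0.169 -0.15 0.078 0 0 0 1'
python3 - <<'E'
from h import *
print(read_state()['joint_positions'])
rel([.5633,.009,.0975],Rt(20))
for n,b in (("top",(200,100,400,300)),("scene",(260,140,480,340))):
    p,d=capture(n);x0,y0,x1,y1=b
    cv2.imwrite(f"pics/{n}1z.png",cv2.resize(p[y0:y1,x0:x1,::-1],None,fx=3,fy=3,interpolation=cv2.INTER_CUBIC))
E
```

```text
time_s: 2.55
position: [0.5615, 0.0079, 0.2194]
tcp_rot: [[0.13, -0.932, 0.339], [-0.991, -0.122, 0.044], [0.0, -0.342, -0.94]]
force: [-0.2, -0.9, 0.1]
opening: 1.0
[-14.41612234  21.45835682 106.96468546  13.26976885  33.64659343
  58.19862988]
shift [-0.0009  0.0399  0.1152] rot [0.02 0.01 0.08]
```

View pics/scene1z.png

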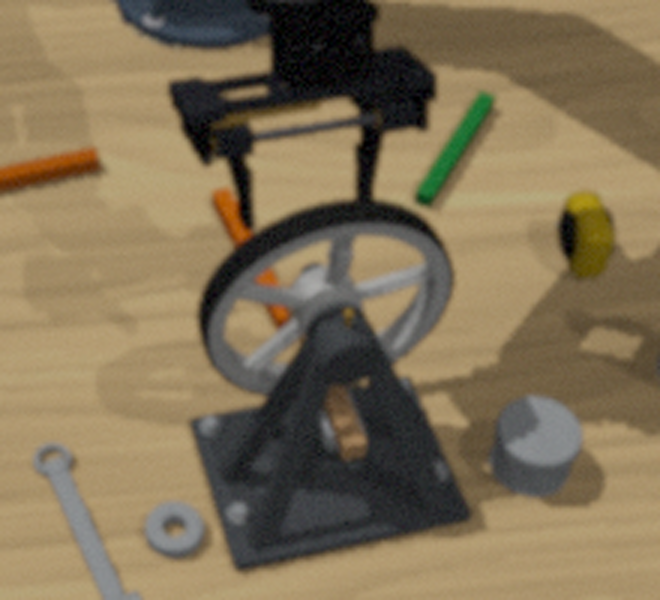

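The gripper stands open in front of the wheel, with its fingers at about (245,190) and (370,170) in this crop. It is clear of everything, so I'll descend onto the batten and close.

```bash
python3 -m jog '0 0.02 0.058 0 0 0 1;-0.001 0.04 0.115 0 0 0 1;-0.001 0.04 0.115 0 0 0 1;-0.001 0.04 0.115 0 0 0 0;-0.001 0.04 0.115 0 0 0 0;-0.001 0.04 0.115 0 0 0 0;-0.001 0.04 0.115 0 0 0 0;-0.001 0.04 0.115 0 0 0 0'
python3 - <<'E'
from h import *
s=read_state();print(s['opening']*87,s['moment'])
p=s['position'];rel(p-.14*F,s['tcp_rot'])
E
```

```text
time_s: 3.65
position: [0.564, 0.009, 0.0987]
tcp_rot: [[0.129, -0.931, 0.341], [-0.992, -0.122, 0.044], [0.001, -0.344, -0.939]]
force: [0.2, -0.7, 1.1]
opening: 0.518
45.070356543401964 [-0.02108505  0.20360757  0.01797137]
shift [-1.000e-04  1.315e-01 -4.810e-02] rot [0. 0. 0.]
```

```bash
python3 -m jog '0 0 0 0 0 0 0;0 0 0 0 0 0 0;0 0 0 0 0 0 0;0 0 0 0 0 0 0;0 0 0 0 0 0 0'
python3 - <<'E'
from h import *
s=read_state();print(s['opening']*87,s['force'],s['moment'])
p=s['position'];rel(p-.14*F,s['tcp_rot'])
E
```

```text
time_s: 4.28
position: [0.5636, 0.009, 0.0977]
tcp_rot: [[0.129, -0.932, 0.339], [-0.992, -0.122, 0.044], [0.0, -0.342, -0.94]]
force: [-0.8, 0.6, -0.3]
opening: 0.206
17.956731854431474 [-0.76803742  0.64558554 -0.33030756] [ 0.03588664  0.21513653 -0.02378269]
shift [-1.000e-04  1.315e-01 -4.790e-02] rot [0. 0. 0.]
```

Gripped: the opening is 18 mm, which matches the batten. I'll draw it straight out, slowly.

```bash
python3 -m jog '0 0.016 -0.006 0 0 0 0;0 0.033 -0.012 0 0 0 0;0 0.049 -0.018 0 0 0 0;0 0.066 -0.024 0 0 0 0;0 0.082 -0.03 0 0 0 0;0 0.099 -0.036 0 0 0 0;0 0.116 -0.042 0 0 0 0;0 0.132 -0.048 0 0 0 0'
python3 - <<'E'
from h import *
s=read_state();print(s['opening']*87,s['force'],s['moment'])
for n,b in (("top",(200,100,400,300)),("scene",(260,140,480,340))):
    p,d=capture(n);x0,y0,x1,y1=b
    cv2.imwrite(f"pics/{n}2z.png",cv2.resize(p[y0:y1,x0:x1,::-1],None,fx=3,fy=3,interpolation=cv2.INTER_CUBIC))
p=np.array([.43,-.185,.0975]);rel(p,Rt(20));p[2]=.025;rel(p,Rt(20))
E
```

```text
time_s: 5.28
position: [0.424, -0.0095, 0.0978]
tcp_rot: [[0.129, -0.932, 0.34], [-0.992, -0.122, 0.043], [0.001, -0.342, -0.94]]
force: [-0.0, 0.0, -0.1]
opening: 0.207
17.969902545877208 [-0.01300987  0.0289389  -0.06765001] [-0.02476501  0.21802204 -0.04311213]
shift [ 0.1755  0.0139 -0.0052] rot [ 0.13  0.02 -0.12]
shift [0.1756 0.0386 0.063 ] rot [ 0.13  0.02 -0.12]
```

View pics/scene2z.png

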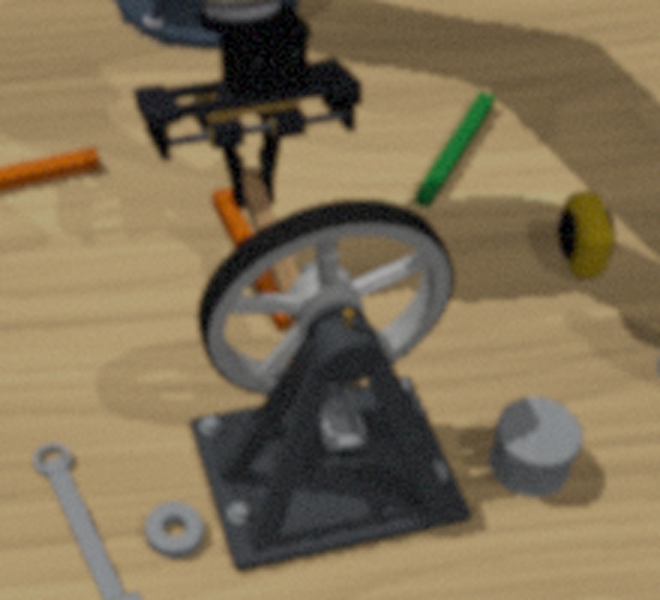

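View pics/top2z.png

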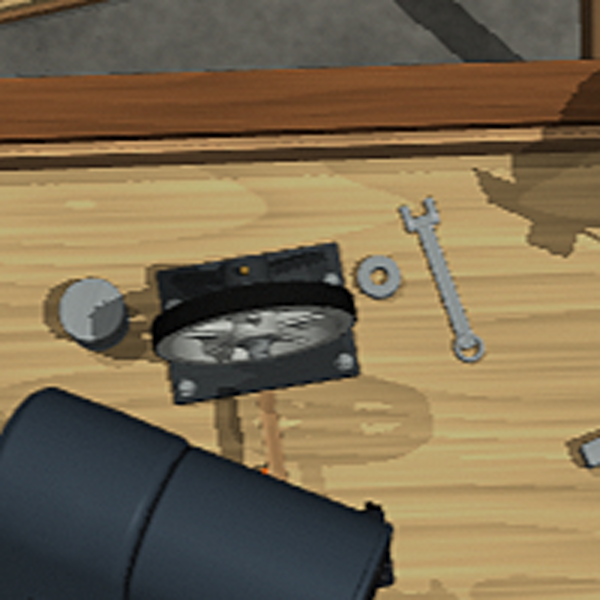

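The batten is out of the spokes and held, with its far end clear of the stand at about (268,395) in the top crop. I'll carry it sideways to the clear patch and lower it.

```bash
python3 -m jog '0.03 0.002 -0.001 0 0 0 0;0.07 0.006 -0.002 0 0 0 0;0.11 0.009 -0.003 0 0 0 0;0.145 0.012 -0.004 0 0 0 0;0.176 0.014 -0.005 0 0 0 0;0.176 0.024 0.023 0 0 0 0;0.176 0.033 0.048 0 0 0 0;0.176 0.038 0.062 0 0 0 0'
python3 - <<'E'
from h import *
s=read_state();print(s['opening']*87,s['force'],s['moment'])
for n,b in (("top",(280,150,480,300)),("scene",(150,140,370,340))):
    p,d=capture(n);x0,y0,x1,y1=b
    cv2.imwrite(f"pics/{n}3z.png",cv2.resize(p[y0:y1,x0:x1,::-1],None,fx=3,fy=3,interpolation=cv2.INTER_CUBIC))
p=np.array([.43,-.185,.019]);rel(p,Rt(20))
E
```

```text
time_s: 6.38
position: [0.4334, -0.1863, 0.0252]
tcp_rot: [[0.129, -0.932, 0.339], [-0.992, -0.121, 0.044], [-0.0, -0.342, -0.94]]
force: [-0.2, -0.5, 0.3]
opening: 0.204
17.79100867842936 [-0.22272456 -0.54351104  0.32696245] [-0.05564144  0.28113482 -0.03973845]
shift [-0.0012  0.0048  0.0047] rot [ 0.06  0.08 -0.05]
```

View pics/scene3z.png

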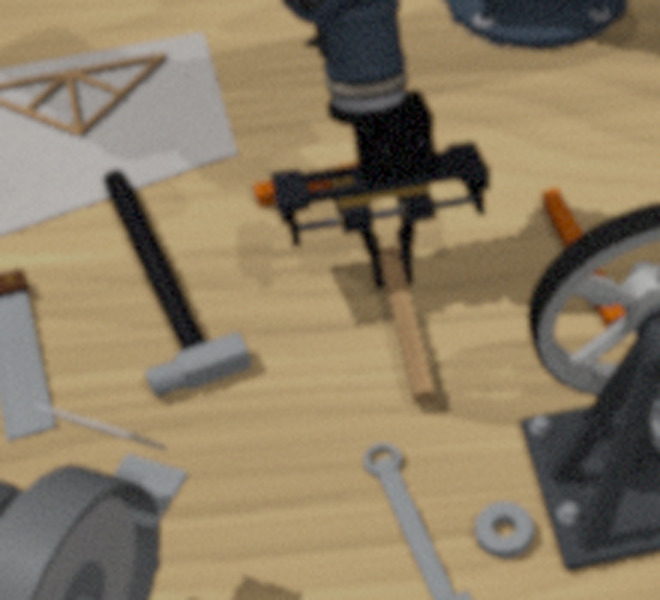

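The batten hangs level, a few mm over a clear patch, with its far end at (425,395) and the spanner, hammer and orange batten all well away. I'll go down 2 mm, release and lift.

```bash
python3 -m jog '0 0.0007 0.002 0 0 0 0;0 0.0007 0.002 0 0 0 0.5;0 0.0007 0.002 0 0 0 0.5;0 0.0007 0.002 0 0 0 0.5;0 0.0007 0.002 0 0 0 0.5;0 0.0007 0.002 0 0 0 0.5'
python3 -m jog '0 -0.02 -0.05 0 0 0 0.5;0 -0.037 -0.1 0 0 0 0.5;0 -0.055 -0.15 0 0 0 0.5;0 -0.08 -0.22 0 0 0 0.5;0 -0.08 -0.22 0 0 0 0.5;0 -0.08 -0.22 0 0 0 0.5'
python3 - <<'E'
from h import *
s=read_state();print(s['opening']*87,s['force'],s['joint_positions'])
for n in ("top","scene"):
    p,d=capture(n);cv2.imwrite(f"pics/{n}4.png",p[:,:,::-1]);np.save(f"pics/{n}4.npy",d)
    print([(np.round(r['centre'],3).tolist(),round(r['score'],2)) for r in spot_in("batten_grip",n)])
p=cv2.imread("pics/scene4.png")[170:350,180:420];cv2.imwrite("pics/scene4z.png",cv2.resize(p,None,fx=3.3,fy=3.3,interpolation=cv2.INTER_CUBIC))
E
```

```text
time_s: 7.22
position: [0.4329, -0.1856, 0.0245]
tcp_rot: [[0.129, -0.932, 0.34], [-0.992, -0.122, 0.044], [0.0, -0.343, -0.939]]
force: [-0.3, -0.9, 1.2]
opening: 0.5
time_s: 7.98
position: [0.4336, -0.1867, 0.2627]
tcp_rot: [[0.129, -0.93, 0.345], [-0.992, -0.124, 0.038], [0.008, -0.347, -0.938]]
force: [0.4, 0.1, -0.5]
opening: 0.501
43.58260129860069 [ 0.40305818  0.07106717 -0.45709074] [-47.12111566  11.58279392 113.57272291  23.25733651  44.83453073
  20.18321412]
[([0.428, -0.007, 0.019], 0.67)]
[([0.512, -0.175, 0.017], 0.91), ([0.299, -0.224, 0.018], 0.83), ([0.401, -0.011, 0.022], 0.61)]
```

View pics/scene4z.png

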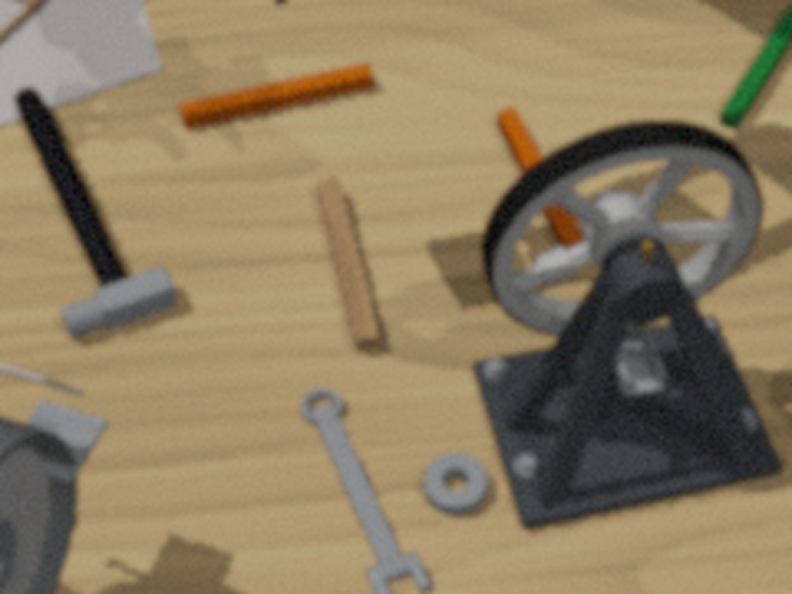

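The batten lies flat on the bench between the hammer and the stand, and the wheel has rolled visibly since it was freed. To read the wheel angle I'll rectify the pictures into the wheel plane, as seen from the robot's side.

```bash
cat >> h.py <<'E'
def rect(n,img,xo=0.006,S=300,half=.11):
    # seen from robot side: left=+y wheel, up=+z
    c,f=K(n)
    g=(np.arange(S)+.5)/S*2*half-half
    yy,zz=np.meshgrid(-g,-g)
    X=C+F*xo+yy[...,None]*L+zz[...,None]*np.array([0,0,1.])
    q=X@c['R'].T+c['t'];u=f*q[...,0]/q[...,2]+c['cx'];v=f*q[...,1]/q[...,2]+c['cy']
    return cv2.remap(img,u.astype(np.float32),v.astype(np.float32),cv2.INTER_CUBIC)
E
python3 - <<'E'
from h import *
rows=[]
for n in ("scene","top"):
    r=[]
    for s in ("0","4"):
        r.append(rect(n,cv2.imread(f"pics/{n}{s}.png"),0.006 if n=="scene" else -.006))
    rows.append(np.hstack(r))
cv2.imwrite("pics/rect04.png",np.vstack(rows))
E
```

```text
(no output)
```

View pics/rect04.png

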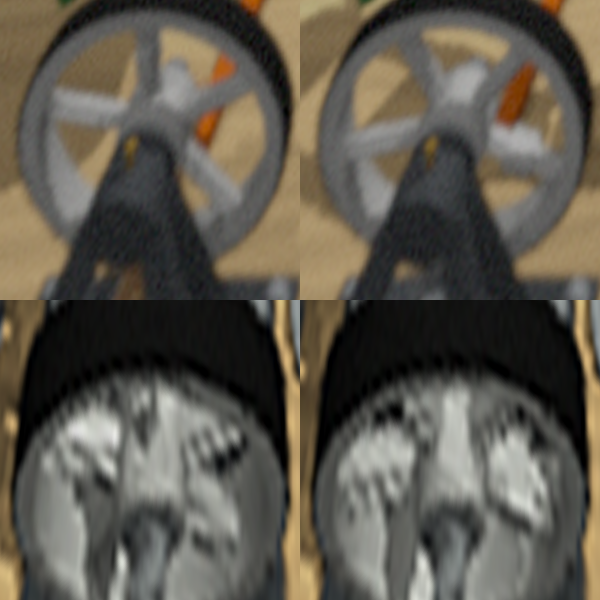

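Run:
```python
from h import *
for n in("top",):
    p=cv2.imread(f"pics/{n}4.png")[170:250,240:340];cv2.imwrite("pics/t4z.png",cv2.resize(p,None,fx=7,fy=7,interpolation=cv2.INTER_CUBIC))
```

```text
(no output)
```

View pics/t4z.png

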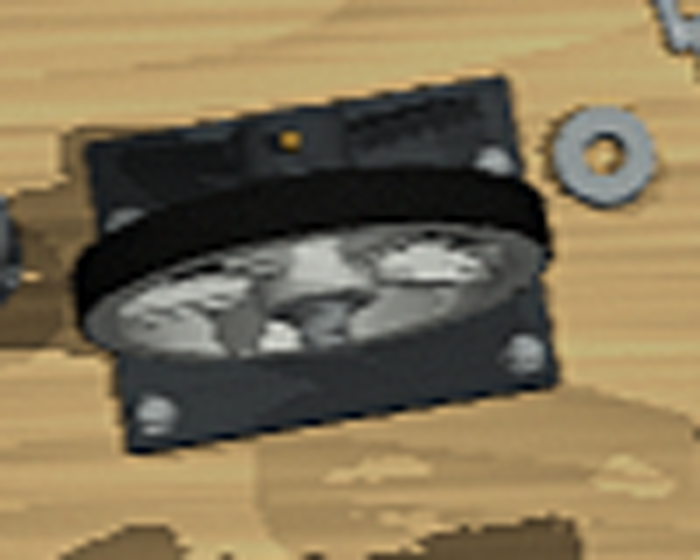

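Run:
```python
from h import *
p,d=capture("scene");cv2.imwrite("pics/scene5.png",p[:,:,::-1])
print(read_state()['time_s'])
def un(f,x0,y0,x1,y1):
    im=np.zeros((480,640,3),np.uint8);im[y0:y1,x0:x1]=cv2.resize(cv2.imread(f),(x1-x0,y1-y0),interpolation=cv2.INTER_AREA);return im
ims=[cv2.imread("pics/scene0.png"),un("pics/scene2z.png",260,140,480,340),un("pics/scene3z.png",150,140,370,340),cv2.imread("pics/scene4.png"),cv2.imread("pics/scene5.png")]
r=[rect("scene",i,.012,260) for i in ims]; r.append(r[0]*0)
cv2.imwrite("pics/rectseq.png",np.vstack([np.hstack(r[:3]),np.hstack(r[3:])]))
```

```text
8.225
```

View pics/rectseq.png

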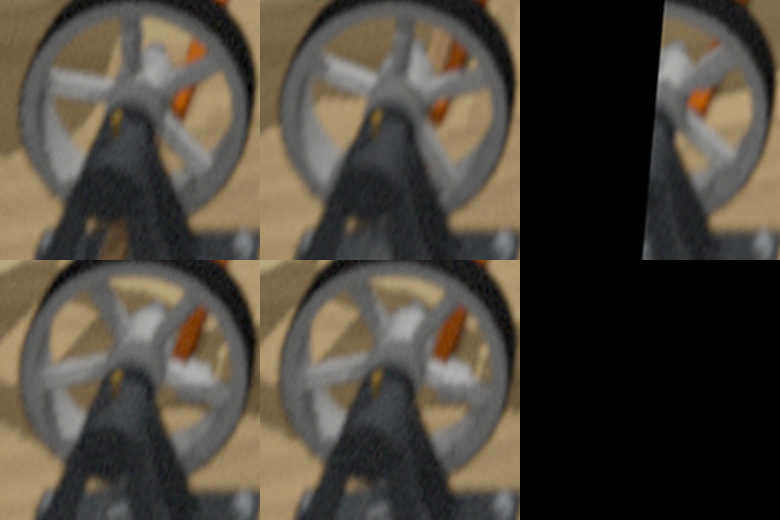

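Run:
```python
from h import *
p,d=capture("top");cv2.imwrite("pics/top5.png",p[:,:,::-1]);
a=cv2.resize(cv2.imread("pics/scene5.png")[195:280,318:420],None,fx=5.8,fy=5.8,interpolation=cv2.INTER_CUBIC)
b=cv2.resize(cv2.imread("pics/scene0.png")[195:280,318:420],None,fx=5.8,fy=5.8,interpolation=cv2.INTER_CUBIC)
cv2.imwrite("pics/cmpz.png",cv2.resize(np.hstack([b,a]),(800,333)))
```

```text
(no output)
```

View pics/cmpz.png

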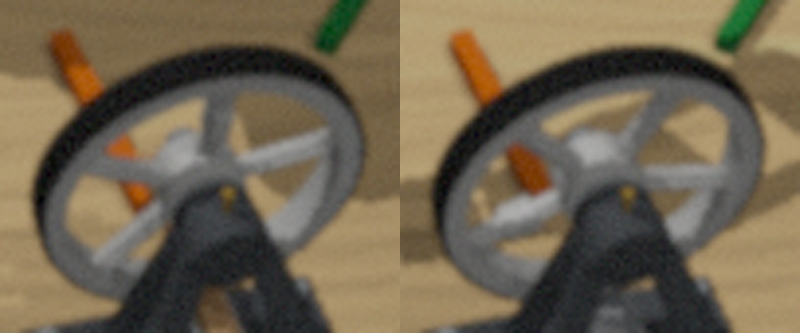

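```bash
cat >> h.py <<'E'
def spoke_phase(img,xo=.005,n="scene"):
    S=300;half=.11
    r=rect(n,img,xo,S,half).astype(float)
    sat=r.max(2)-r.min(2)
    a=np.radians(np.arange(-125,126,1.));prof=[]
    for t in a:
        rr=np.linspace(.048,.078,16)
        u=(np.sin(t)*rr+half)/(2*half)*S;v=(half-np.cos(t)*rr)/(2*half)*S
        prof.append(cv2.remap(sat.astype(np.float32),u[None].astype(np.float32),v[None].astype(np.float32),1).mean())
    prof=np.array(prof)
    best=[]
    for ph in np.arange(0,72,1.):
        d=(np.degrees(a)-ph+36)%72-36
        m=abs(d)<5; best.append(prof[~m].mean()-prof[m].mean())
    return int(np.argmax(best)),max(best),prof
E
python3 - <<'E'
from h import *
for s in "045":
    for xo in (0,.005,.01):
        ph,b,pr=spoke_phase(cv2.imread(f"pics/scene{s}.png"),xo);print(s,xo,ph,round(b,1))
    print(np.round(pr[::5]).astype(int))
im=cv2.imread("pics/scene2z.png");f=np.zeros((480,640,3),np.uint8);f[140:340,260:480]=cv2.resize(im,(220,200),interpolation=3);print(2,spoke_phase(f)[:2])
E
```

```text
0 0 62 14.1
0 0.005 49 11.7
0 0.01 47 11.9
[ 2  4  5  6  9 11 12 16 20 25 31 32 16  5  2  6 16 26 35 40 45 51 54 46
  7  2  4 22 10  8 19 27 32 37  6  5 46 91 81 69 65 63 62 59 52 38 18  5
  2  5 13]
4 0 38 18.2
4 0.005 34 11.2
4 0.01 66 9.3
[  2   2   4   4   6   8  12   9   4   2   4  17  35  48  55  58  56  55
  55  54  42  10   2   5  17  24  20  16   7   6  11   2   2  39  89 102
  83  57  35  25  18  15   9   3   2   6  21  33  34  29  23]
5 0 38 18.1
5 0.005 32 11.1
5 0.01 66 9.6
[  3   2   3   4   6   8  11   9   4   2   5  18  34  49  55  57  56  56
  55  54  44  11   2   5  16  26  20  16   7   6  11   3   3  38  89 102
  84  56  34  25  18  16   9   2   2   7  26  36  35  28  24]
2 (21, np.float32(10.806049))
```

Run:
```python
from h import *
im=cv2.resize(cv2.imread("pics/scene0.png")[190:330,300:440],None,fx=4.2,fy=4.2,interpolation=cv2.INTER_CUBIC)
for xo,col in ((.012,(0,0,255)),(-.012,(0,255,0))):
  for r in (.1,.084):
    pts=[proj("scene",C+F*xo+r*(np.cos(t)*L+np.sin(t)*np.array([0,0,1]))) for t in np.linspace(0,6.283,80)]
    cv2.polylines(im,[((np.array(pts)-[300,190]+.5)*4.2).astype(int)],True,col,1)
cv2.imwrite("pics/ov.png",im)
```

```text
(no output)
```

View pics/ov.png

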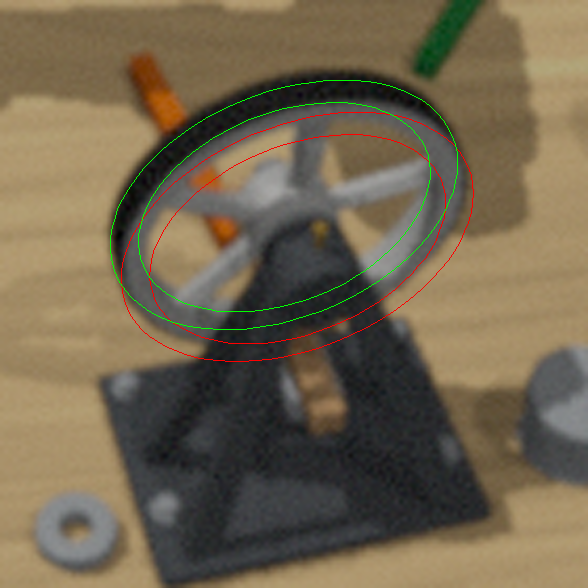

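Run:
```python
from h import *
for k,Cc in enumerate((C,np.array([.6290,.016,.165]))):
  out=[]
  for n,(x0,y0,x1,y1) in (("scene",(310,190,430,290)),("top",(235,150,355,250))):
    im=cv2.resize(cv2.imread(f"pics/{n}0.png")[y0:y1,x0:x1],None,fx=5,fy=5,interpolation=cv2.INTER_CUBIC)
    for xo,col in ((.012,(0,0,255)),(-.012,(0,255,0))):
      for r in (.1,):
        pts=[proj(n,Cc+F*xo+r*(np.cos(t)*L+np.sin(t)*np.array([0,0,1]))) for t in np.linspace(0,6.283,80)]
        cv2.polylines(im,[((np.array(pts)-[x0,y0]+.5)*5).astype(int)],True,col,1)
    # base plate outline
    pts=[proj(n,Cc*[1,1,0]+[0,0,.012]+F*a+L*b) for a,b in ((-.03,-.1),(-.03,.1),(.12,.1),(.12,-.1))]
    cv2.polylines(im,[((np.array(pts)-[x0,y0]+.5)*5).astype(int)],True,(255,0,0),1)
    out.append(im)
  cv2.imwrite(f"pics/ov{k}.png",cv2.resize(np.hstack(out),(800,333)))
a=cv2.imread("pics/ov0.png");b=cv2.imread("pics/ov1.png");cv2.imwrite("pics/ovb.png",np.vstack([a[:300],b[:300]]))
```

View pics/ovb.png

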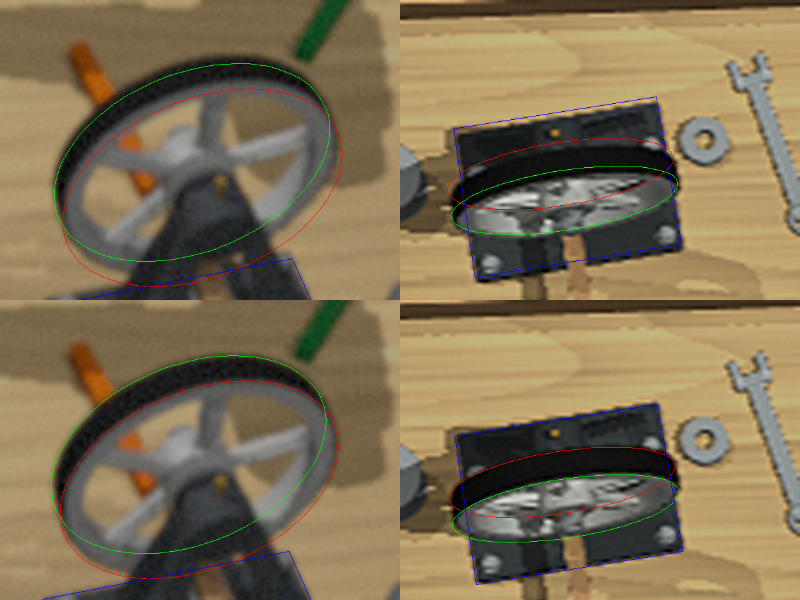

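The overlay shows my depth fit was biased in x. Centre (0.629, 0.016, 0.165) matches the tyre and base plate in both cameras, so I'll redo the spoke angles with it.

```bash
sed -i 's/C=np.array(\[.6365,.017,.165\])/C=np.array([.629,.016,.165])/' h.py
python3 - <<'E'
from h import *
im=cv2.imread("pics/scene2z.png");f=np.zeros((480,640,3),np.uint8);f[140:340,260:480]=cv2.resize(im,(220,200),interpolation=3);
im=cv2.imread("pics/scene3z.png");g=np.zeros((480,640,3),np.uint8);g[140:340,150:370]=cv2.resize(im,(220,200),interpolation=3);
for s,i in (("0",cv2.imread("pics/scene0.png")),("2",f),("3",g),("4",cv2.imread("pics/scene4.png")),("5",cv2.imread("pics/scene5.png"))):
    for xo in (0,.005,.01):
        ph,b,pr=spoke_phase(i,xo);print(s,xo,ph,round(float(b),1))
    print(np.round(pr[::5]).astype(int))
r=[rect("scene",i,.005,260) for i in (cv2.imread("pics/scene0.png"),f,g,cv2.imread("pics/scene5.png"))]
cv2.imwrite("pics/rs2.png",np.vstack([np.hstack(r[:2]),np.hstack(r[2:])]))
E
```

```text
0 0 64 40.4
0 0.005 64 26.7
0 0.01 51 11.0
[13 17 20 22 22 22 24 29 33 34 18  3  2  4 14 28 38 44 46 47 49 53 52 19
  2  2 21 37 26 25 34 42 47 71 63  9  2 20 69 71 65 64 63 62 61 58 52 36
 14  3  2]
2 0 3 39.7
2 0.005 3 26.9
2 0.01 20 10.6
[ 8 17 21 24 27 31 36 40 45 46 47 45 29  6  2  3 11 25 37 43 47 48 47 43
 38 12  2  2 16 17 29 45 48 55 74 56 16  4  2 14 52 63 62 62 61 59 55 51
 46 38 24]
3 0 59 19.3
3 0.005 54 18.7
3 0.01 48 16.9
[ 0  0  0  0  0  0  0  0  0  0  0  0  0  0  0  0  0  0  0  0  0  0  0  0
  0  0 25 28 19 18 25 32 35 19  2  2  3 22 54 60 63 65 66 66 63 56 41 18
  4  2  5]
4 0 41 36.6
4 0.005 41 27.1
4 0.01 35 12.9
[  8  12  15  16  18  14   4   2   2  12  32  48  56  58  57  56  56  56
  53  31   4   2   8  27  39  38  34  30  23  23  28  15   1   8  81 103
  92  73  61  45  38  28  23  17   5   2   3   8  21  34  38]
5 0 41 36.4
5 0.005 41 26.9
5 0.01 35 12.7
[  7  12  14  16  18  15   4   3   3  13  32  48  56  58  58  58  57  56
  54  34   4   2   8  25  39  38  33  28  22  22  27  16   3   8  81 103
  92  73  59  44  38  28  23  17   5   2   2   9  26  36  38]
```

View pics/rs2.png

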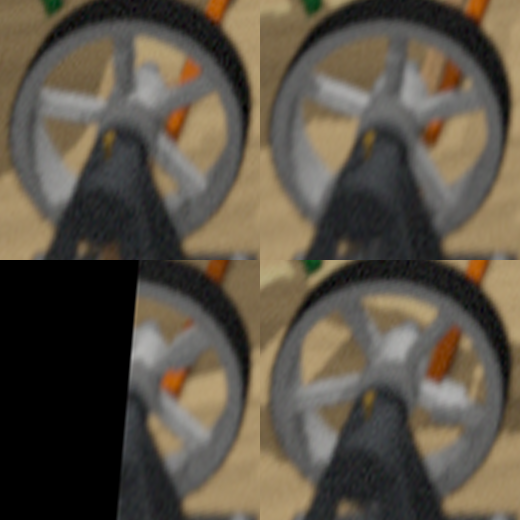

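The phases give −8° at the start and 41° (mod 72) now. The pad spoke shows on the right, at about 113°. That fits a clockwise roll of about 121°, so the heavy side should sit some 28° short of the bottom on the right. I'll confirm by turning the wheel past bottom and letting it roll back. First I go above the rim with the jaws along the axle.

```bash
cat >> h.py <<'E'
U=np.array([0,0,1.])
def Rr(d):
    R0=np.stack([F,-L,-U],1)
    return R0@Ro.from_rotvec([np.radians(d),0,0]).as_matrix()
def Pr(d,r):
    t=np.radians(d);return C+r*(-np.sin(t)*L+np.cos(t)*U)
E
python3 - <<'E'
from h import *
rel(Pr(0,.23),Rr(0))
E
```

```text
shift [-0.174  -0.255  -0.0539] rot [-15.74 -15.5  -89.01]
```

```bash
R='-0.174 -0.255 -0.054 -15.7 -15.5 -89 0.75'; python3 -m jog '-0.03 -0.08 -0.09 -4 -4 -22 0.75;-0.174 -0.255 -0.054 -15.7 -15.5 -89 0.75;-0.174 -0.255 -0.054 -15.7 -15.5 -89 0.75;-0.174 -0.255 -0.054 -15.7 -15.5 -89 0.75;-0.174 -0.255 -0.054 -15.7 -15.5 -89 0.75;-0.174 -0.255 -0.054 -15.7 -15.5 -89 0.75;-0.174 -0.255 -0.054 -15.7 -15.5 -89 0.75;-0.174 -0.255 -0.054 -15.7 -15.5 -89 0.75'
python3 - <<'E'
from h import *
print(read_state()['joint_positions'])
rel(Pr(-40,.2),Rr(-40))
E
```

```text
time_s: 9.28
position: [0.6295, 0.0162, 0.3934]
tcp_rot: [[0.999, 0.039, 0.012], [0.038, -0.999, 0.017], [0.013, -0.016, -1.0]]
force: [0.4, -0.5, -0.1]
opening: 0.754
[ -9.16536673  23.15292572  69.93261666   1.04634795  86.37869112
 -11.43080736]
shift [-0.0131 -0.1267  0.0771] rot [-40.86   1.07  -5.26]
```

```bash
python3 -m jog '-0.013 -0.127 0.02 -20 0.5 -3 0.75;-0.013 -0.127 0.077 -41 1.1 -5.3 0.75;-0.013 -0.127 0.077 -41 1.1 -5.3 0.75;-0.013 -0.127 0.077 -41 1.1 -5.3 0.75;-0.013 -0.127 0.077 -41 1.1 -5.3 0.75;-0.013 -0.127 0.077 -41 1.1 -5.3 0.75'
python3 - <<'E'
from h import *
print(read_state()['joint_positions'])
rel(Pr(-40,.094),Rr(-40))
p,d=capture("scene");cv2.imwrite("pics/scene6.png",p[:,:,::-1]);cv2.imwrite("pics/scene6z.png",cv2.resize(p[100:340,230:530,::-1],None,fx=2.5,fy=2.5,interpolation=3)); print(spoke_phase(p[:,:,::-1].copy(),0)[:2])
E
```

```text
time_s: 10.02
position: [0.6141, 0.1428, 0.3206]
tcp_rot: [[0.993, 0.09, 0.082], [0.122, -0.76, -0.639], [0.005, 0.644, -0.765]]
force: [0.6, -0.3, 0.3]
opening: 0.75
[ 19.41439563  33.52028665  73.6479573  -39.25724909  84.42619872
  20.60460453]
shift [-0.0016 -0.0024  0.1073] rot [ 0.09  0.04 -0.49]
(41, np.float32(44.42791))
```

View pics/scene6z.png

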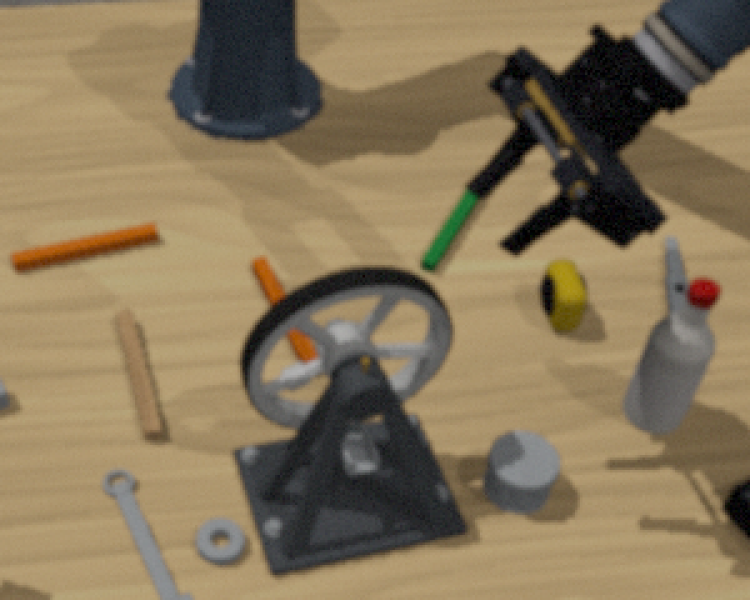

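The gripper is poised off the rim at 40° to the left with jaws along the axle, and the wheel is still at phase 41. Moving in and closing on the rim.

```bash
python3 -m jog '-0.001 -0.001 0.05 0 0 0 0.75;-0.002 -0.002 0.09 0 0 -0.5 0.75;-0.002 -0.002 0.107 0 0 -0.5 0.75;-0.002 -0.002 0.107 0 0 -0.5 0.75;-0.002 -0.002 0.107 0 0 -0.5 0.2;-0.002 -0.002 0.107 0 0 -0.5 0.2;-0.002 -0.002 0.107 0 0 -0.5 0.2;-0.002 -0.002 0.107 0 0 -0.5 0.2'
python3 -m jog '0 0 0 0 0 0 0.2;0 0 0 0 0 0 0.2;0 0 0 0 0 0 0.2;0 0 0 0 0 0 0.2'
python3 - <<'E'
from h import *
s=read_state()
print(s['opening']*87,s['force'],s['moment'], np.linalg.norm(s['position']-C))
for d in range(-30,41,10): print(d);rel(Pr(d,.094),Rr(d))
E
```

```text
time_s: 11.08
position: [0.6207, 0.0767, 0.2386]
tcp_rot: [[0.992, 0.099, 0.085], [0.13, -0.758, -0.64], [0.001, 0.645, -0.764]]
force: [-0.1, -0.2, -0.4]
opening: 0.382
time_s: 11.58
position: [0.6206, 0.0764, 0.2384]
tcp_rot: [[0.992, 0.099, 0.084], [0.129, -0.758, -0.64], [0.001, 0.645, -0.764]]
force: [-1.3, 1.5, 2.0]
opening: 0.269
23.3755935433102 [-1.25391393  1.52128082  1.97119973] [0.50309225 0.05631854 0.06980861] 0.0953907563486711
-30
shift [0.0005 0.0158 0.0029] rot [ 1.018e+01 -5.000e-02  1.000e-02]
-20
shift [0.0005 0.0317 0.0072] rot [ 2.018e+01 -5.000e-02  2.000e-02]
-10
shift [0.0005 0.0465 0.0141] rot [ 3.018e+01 -5.000e-02  2.000e-02]
0
shift [0.0005 0.0599 0.0236] rot [ 4.018e+01 -5.000e-02  3.000e-02]
10
shift [0.0005 0.0714 0.0352] rot [ 5.018e+01 -4.000e-02  3.000e-02]
20
shift [0.0005 0.0808 0.0486] rot [ 6.018e+01 -4.000e-02  4.000e-02]
30
shift [0.0004 0.0877 0.0635] rot [ 7.018e+01 -4.000e-02  4.000e-02]
40
shift [0.0004 0.0919 0.0794] rot [ 8.018e+01 -4.000e-02  4.000e-02]
```

Rim gripped: opening is 23.4 mm against a 24 mm rim, at radius 95 mm. I'll turn it clockwise along the arc in 5° rows.

```bash
python3 -m jog '0 0.0083 0.0004 5 0 0 0.2;0 0.0166 0.0015 10 0 0 0.2;0 0.0247 0.0033 15 0 0 0.2;0 0.0327 0.0058 20 0 0 0.2;0 0.0404 0.0089 25 0 0 0.2;0 0.0478 0.0128 30 0 0 0.2;0 0.0548 0.0173 35 0 0 0.2;0 0.0614 0.0223 40 0 0 0.2'
python3 - <<'E'
from h import *
s=read_state()
print(s['opening']*87,s['force'],s['moment'], np.linalg.norm(s['position']-C),(s['position']-C)@np.stack([F,-L,U],1))
p,d=capture("scene");cv2.imwrite("pics/scene7.png",p[:,:,::-1]); print(spoke_phase(p[:,:,::-1].copy(),0)[:2])
E
```

```text
time_s: 12.58
position: [0.6287, 0.0161, 0.2605]
tcp_rot: [[0.992, 0.13, 0.001], [0.13, -0.992, 0.002], [0.001, -0.002, -1.0]]
force: [2.2, 2.9, -6.2]
opening: 0.266
23.170261778791588 [ 2.22394062  2.90591157 -6.23016522] [ 0.51614939 -0.28763777  0.14780716] 0.09545227585038149 [-0.0002964  -0.00015658  0.09545169]
(8, np.float32(44.79375))
```

```bash
python3 -m jog '0 0.0083 0.0004 5 0 0 0.2;0 0.0166 0.0015 10 0 0 0.2;0 0.0247 0.0033 15 0 0 0.2;0 0.0327 0.0058 20 0 0 0.2;0 0.0404 0.0089 25 0 0 0.2;0 0.0478 0.0128 30 0 0 0.2;0 0.0548 0.0173 35 0 0 0.2;0 0.0614 0.0223 40 0 0 0.2'
python3 - <<'E'
from h import *
s=read_state()
print(s['opening']*87,s['force'],s['moment'], np.linalg.norm(s['position']-C),(s['position']-C)@np.stack([F,-L,U],1),s['joint_positions'])
p,d=capture("scene");cv2.imwrite("pics/scene8.png",p[:,:,::-1]); print(spoke_phase(p[:,:,::-1].copy(),0)[:2])
cv2.imwrite("pics/scene8z.png",cv2.resize(p[140:340,230:480,::-1],None,fx=3,fy=3,interpolation=3))
E
```

```text
time_s: 13.62
position: [0.6369, -0.0452, 0.238]
tcp_rot: [[0.992, 0.099, -0.083], [0.129, -0.761, 0.636], [0.0, -0.641, -0.767]]
force: [2.7, 5.1, -3.9]
opening: 0.272
23.6752466618081 [ 2.65980186  5.1013951  -3.90146767] [-0.38496147 -0.52855683 -0.31059995] 0.09559569686692893 [-4.31520255e-05  6.17442118e-02  7.29807351e-02] [-28.14131159  40.23611559  74.08794035  31.47065008  91.35683963
 -42.1264898 ]
(49, np.float32(43.86761))
```

View pics/scene8z.png

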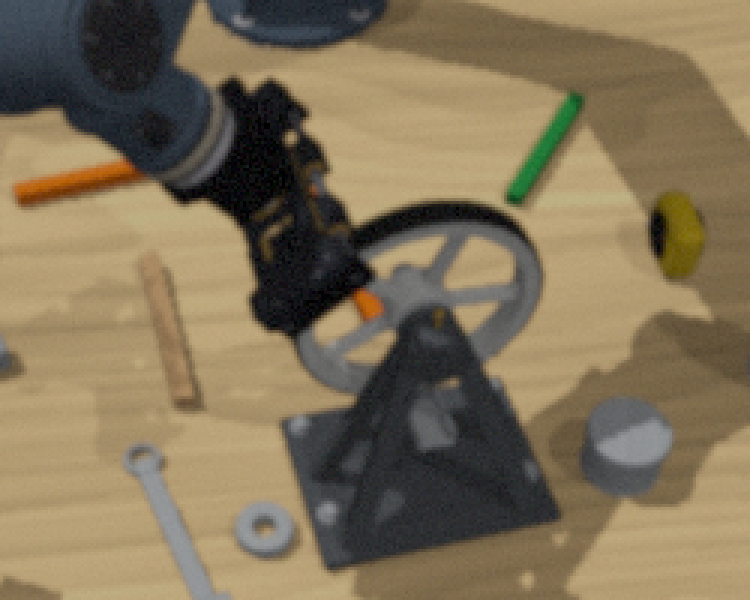

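The gripper carried the wheel +80° clockwise (phase 41 → 121 mod 72). Now I'll let go and watch which way it rolls.

```bash
ph(){ python3 - "$1" <<'E'
from h import *
import sys
p,d=capture("scene");cv2.imwrite(f"pics/scene{sys.argv[1]}.png",p[:,:,::-1]); print(read_state()['time_s'],spoke_phase(p[:,:,::-1].copy(),0)[:2])
E
}
python3 -m jog '0 0 0 0 0 0 0.75;0 0 0 0 0 0 0.75;0 0 0 0 0 0 0.75' | head -1; ph 9
python3 -m jog '0 0 0 0 0 0 0.75;0 0 0 0 0 0 0.75' | head -1; ph 10
python3 -m jog '0 0 0 0 0 0 0.75;0 0 0 0 0 0 0.75' | head -1; ph 11
python3 -m jog '0 0 0 0 0 0 0.75;0 0 0 0 0 0 0.75;0 0 0 0 0 0 0.75;0 0 0 0 0 0 0.75' | head -1; ph 12
python3 -m jog '0 0 0 0 0 0 0.75;0 0 0 0 0 0 0.75;0 0 0 0 0 0 0.75;0 0 0 0 0 0 0.75' ; ph 13
```

```text
time_s: 14.05
14.1 (42, np.float32(41.43112))
time_s: 14.35
14.4 (33, np.float32(37.68568))
time_s: 14.65
14.7 (27, np.float32(37.562744))
time_s: 15.2
15.25 (25, np.float32(37.661617))
time_s: 15.75
position: [0.6365, -0.0456, 0.2387]
tcp_rot: [[0.992, 0.1, -0.083], [0.129, -0.762, 0.635], [0.0, -0.64, -0.768]]
force: [-0.0, -0.2, -0.7]
opening: 0.752
15.8 (25, np.float32(37.637253))
```

It rolled back 24° counter-clockwise and stopped at 97. The two rests, 41 and 97, are 56° apart, so the half-gap is 28°, inside the expected 19–37°. Heavy-down is therefore at phase 69. I'll regrip here and turn back 28°.

```bash
python3 -m jog '0 0 0 0 0 0 0.2;0 0 0 0 0 0 0.2;0 0 0 0 0 0 0.2;0 0 0 0 0 0 0.2;0 0 0 0 0 0 0.2;0 0 0 0 0 0 0.2;0 0 0 0 0 0 0.2;0 0 0 0 0 0 0.2'
python3 -m jog '0 -0.0067 0.0002 -4 0 0 0.2;0 -0.0133 0.0009 -8 0 0 0.2;0 -0.0199 0.0021 -12 0 0 0.2;0 -0.0263 0.0037 -16 0 0 0.2;0 -0.0327 0.0058 -20 0 0 0.2;0 -0.0388 0.0083 -24 0 0 0.2;0 -0.0448 0.0112 -28 0 0 0.2;0 -0.0448 0.0112 -28 0 0 0.2'
python3 -m jog '0 0 0 0 0 0 0.2;0 0 0 0 0 0 0.2;0 0 0 0 0 0 0.2'
python3 - <<'E'
from h import *
s=read_state()
print(s['opening']*87,s['force'],s['moment'], np.linalg.norm(s['position']-C),(s['position']-C)@np.stack([F,-L,U],1))
p,d=capture("scene");cv2.imwrite("pics/scene14.png",p[:,:,::-1]); print(spoke_phase(p[:,:,::-1].copy(),0)[:2])
cv2.imwrite("pics/scene14z.png",cv2.resize(p[140:340,230:480,::-1],None,fx=3,fy=3,interpolation=3))
for r in spot_in("batten_grip","scene"): print(np.round(r['centre'],3),r['score'])
q=p[:,:,::-1].copy(); cv2.imwrite("pics/r14.png",np.hstack([rect("scene",cv2.imread(f"pics/scene{k}.png"),0.,260) for k in (5,13,14)]))
E
```

```text
time_s: 16.8
position: [0.6369, -0.0455, 0.2388]
tcp_rot: [[0.992, 0.1, -0.082], [0.129, -0.762, 0.635], [0.001, -0.64, -0.768]]
force: [1.9, 1.0, -0.7]
opening: 0.274
time_s: 17.8
position: [0.6313, -0.0036, 0.2593]
tcp_rot: [[0.991, 0.129, -0.025], [0.131, -0.971, 0.202], [0.002, -0.203, -0.979]]
force: [1.8, -0.3, -0.8]
opening: 0.274
time_s: 18.18
position: [0.6315, -0.0045, 0.259]
tcp_rot: [[0.992, 0.126, -0.025], [0.128, -0.97, 0.204], [0.001, -0.206, -0.979]]
force: [2.8, 0.6, 1.8]
opening: 0.276
23.974108362126376 [2.81327805 0.55420961 1.79016024] [ 0.36002576 -0.6223727   0.06486002] 0.09628424959510537 [-0.0002042   0.02067613  0.09403782]
(69, np.float32(39.134552))
[ 0.512 -0.174  0.016] 0.9
[ 0.3   -0.224  0.021] 0.58
[0.307 0.216 0.016] 0.56
[ 0.399 -0.012  0.023] 0.53
```

View pics/scene14z.png

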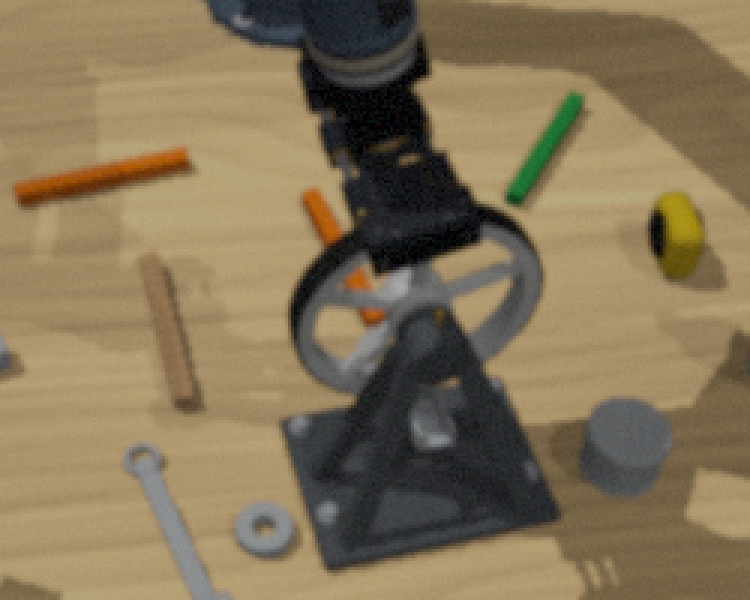

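View pics/r14.png

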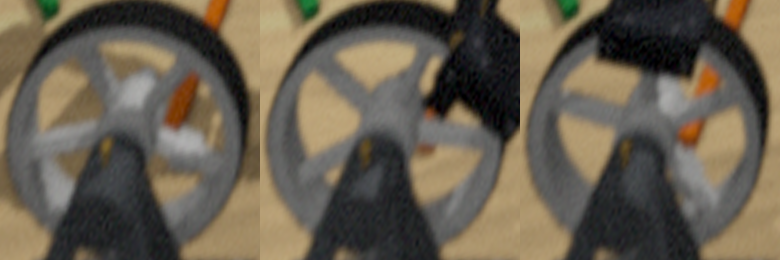

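The wheel is held at phase 69, heavy side down. The pad spoke now shows at about 141°, as expected. The batten is flat on the bench and clear of the wheel, and nothing else has moved. Handing in.

```bash
python3 -c "
from rig import *
print(hand_in())"
```

```text
the job is handed in; nothing more can be done
None
```

The batten is out, and the wheel is held in the gripper with its heavy side straight down as near as I can measure. I handed the job in at about 18 s while still holding the rim; the hand-in gave no verdict.

- **Batten:** I drew it straight out by 140 mm and laid it flat on the bench on the robot's right. The last picture shows it at (0.51, −0.17), clear of the wheel and the arm.
- **Heavy side:** Once freed, the wheel rolled clockwise and came to rest. I then gripped the rim, turned it 80° further clockwise and let go. It rolled back 24° and stopped. The two rests are 56° apart, so I turned the wheel to the midpoint, 28° from each. That is inside the 19 to 37° you gave for where it stops short. The pad spoke now sits roughly 141° clockwise from the top, seen from the robot's side.
- **Last checks:** The wheel angle read 69°, matching the target. The opening was 24 mm on the rim, with the grasp point 96 mm from the wheel's centre, and wrist forces were only a few newtons. In the last scene-camera crop, nothing else in view looked out of place. I did not measure the other tools' positions one by one.
- **What disagreed:** My first estimate of the wheel's centre, from depth, was about 7 mm off along the axle. I corrected it by overlaying the wheel on both pictures. The pictures alone could not settle which way the wheel first rolled, because the spokes repeat every 72°, but the roll-back agreed with clockwise.

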